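# Seat a module in the corner pocket of its fixture

### The job

On the aluminium assembly fixture, push the flat rectangular module with your fingertips until its long side is flat against the long rail, then, keeping it against the rail, slide it along into the corner pocket at the rail's end until it sits fully home against the end stop and still against the rail. Only push it: keep it flat on the plate, never lift or tip it. Leave everything else where it is.

Things in the scene. Friction and masses are not known exactly. Their poses are not given: they have to be found in the camera images.
- module: The flat module to seat: plated brass housing 40 (its x) by 56 (its y, the long way) by 12 mm high, white circuit on top, 80 to 170 g, loose on the fixture plate, up to 0.4 rad out of line with the rail, its centre 69 to 81 mm from the rail's face, short of the pocket. Origin: centre of its underside, z up. Half a turn makes no difference. A push of 0.4 to 1.5 N slides it.
- fixture: Fixed aluminium fixture, placed and turned (up to 0.25 rad) anew each time. Origin: centre of the plate's underside, on the table; z up; x points to the rail, y along the rail towards the pocket. Plate 150 (x) by 320 (y) by 8 mm thick. On it stand dark steel bars 10 mm high (tops 18 mm above the table): rail, end stop and pocket lip. A module flat against the rail has its origin at x = 35 mm.
- rail_end (a point): The inner corner on the plate's top (8 mm up) where the rail's face (x = 55 mm in the fixture's frame) meets the end stop's face (y = 120 mm); axes as the fixture. The rail, on the far side of the plate, is 16 mm thick and runs from here 274 mm towards -y; the stop is 16 mm thick and runs 64 mm towards -x.
- lip_end (a point): Point on the plate's top where the inner face of the pocket's outer lip begins (fixture x = 11, y = 90 mm); axes as the fixture. The lip, 12 mm thick, runs parallel to the rail from here to the stop; a funnel-like lead-in goes on 12 mm towards -y, opening away from the rail. The pocket is 44 mm wide. The lip covers the front 30 mm of the home module's outer side; the rear 14 mm stay clear of the lead-in.
- pocket_home (a point): Point on the plate's top surface (8 mm above the table) where the module's origin lies when it is fully home in the corner: at x = 35, y = 92 mm in the fixture's frame, same axes as the fixture.
- standoff: Bystander: upright round brass standoff, 18 mm diameter, 30 mm high, loose on the plate about 75 mm from the rail, beside the module on one side or the other (80 to 120 mm from it, centre to centre). Origin: centre of its underside.
- collar: Bystander: brass ring 26 mm diameter, 12 mm high, loose on the plate near the pocket, outside its lip, about 95 mm from the rail. Origin: centre of its underside.
- bottle: Bystander: blue plastic jar with white cap, 44 mm diameter, 85 mm high, on the table left of the fixture. Origin: centre of its underside.
- dish: Bystander: white divided dish 100 by 130 by 22 mm, on the table right of the fixture. Origin: centre of its underside.
- driver: Bystander: screwdriver 150 mm long lying on the table at the right, nearer the robot than the dish. Origin: under its middle.
- tweezers: Bystander: dark steel tweezers 120 mm long, 8 mm high, lying on the table beyond the fixture. Origin: under their middle.
- cup: Bystander: white ceramic bowl, 64 mm diameter, 50 mm high, on the table beyond and left of the fixture. Origin: centre of its underside.
Not all that is in view belongs to the job. What is shaped like the module but orange or purple is not meant.

How it is judged (in metres and radians):
On the way:
1. the module lies flat against the rail, short of the pocket (x of module in the frame of fixture between 0.0325 and 0.0375 m and angle between the y axis of module and the y axis of fixture, either way round below 0.06 rad and y of module in the frame of fixture below 0.055 m), for 0.2 s.
At the end, for the whole second after the job is handed in: The module rests flat on the plate in the corner pocket, within 2.5 mm of the rail and 3 mm of the end stop, square to the rail within 0.06 rad, and at rest (x of module in the frame of fixture between 0.0325 and 0.0375 m and y of module in the frame of fixture between 0.089 and 0.0945 m and z of module in the frame of fixture below 0.0105 m and angle between the y axis of module and the y axis of fixture, either way round below 0.06 rad and angle between module's own z axis and vertical below 0.06 rad and linear speed of module below 0.01 m/s); the robot touches nothing.
It fails at once if the module is lifted off the plate (5 mm) or tipped (0.2 rad) (z of module in the frame of fixture above 0.013 m or angle between module's own z axis and vertical above 0.2 rad).
It fails at once if the module comes to the pocket (centre less than 40 mm short of home) more than 7 mm away from the rail (y of module in the frame of fixture above 0.052 m and x of module in the frame of fixture below 0.028 m).
It fails at once if a bystander (standoff, collar, jar, dish, screwdriver, tweezers or bowl) is moved by more than 15 mm (distance of any of standoff, collar, bottle, dish, tweezers, driver, cup from where it was at the start of the episode above 0.015 m).
It also fails if it takes over 51 s, if anything falls off the work surface, if the arm or the gripper's body presses on something with over 40 N, if the wrist force passes 120 N, or if a joint passes its speed limit or range.

### The arm

A 6-joint arm with a two-finger parallel gripper is mounted at the origin on the work surface. World frame = base frame: x ahead of the robot, y to its left, z up, the work surface at z = 0. Lengths are in mm, angles in rad, forces in N, time in s.
With the tool pointing down it reaches from about 275 to 875 mm from the base axis. Payload 12.5 kg.
Tool frame: the origin (TCP) lies midway between the tips of the shut fingers; the grasp point (between the pads) lies 19 mm behind it; z points along the fingers, y is the line along which they close (so a half turn about z gives the same grasp; the last joint's range is limited). The gripper opens to 85 mm and grips with 20 to 120 N. Pads are 22 mm wide; open, the fingers measure 114 mm over their backs; the gripper's body (76 mm by 85 mm) begins 54 mm behind the grasp point. The pads swing forward as they close: fully open they stand 13 mm farther back than shut.
Start: joints at [1.029, 0.351, 1.652, -0, 1.139, -0.085], TCP at [242.561, 493.608, 231.29] pointing down, gripper open.
Joint ranges: [-2.75, 2.75], [-0.79, 2.1], [0.01, 2.65], [-1.57, 4.71], [0.07, 3.14], [-2.87, 2.87]. Speed limits (rad/s): [2.22, 2.22, 2.79, 3.14, 3.14, 3.14].

### API

Orientations are given as a unit quaternion [w, x, y, z].
In Python, from cell import ctrl gives the robot as it stands.
- The arm moves only by the tool jog_arm, never from a script. Its argument "steps" is a list of rows, each a list of 3 entries, a list of its own where there are three numbers: the shift along the tool's x, y, z in mm, then the turn, a rotation vector about the tool's x, y, z in degrees, then the finger opening in mm, from 0 to 85.4. A call has 1 to 5 rows; each row is the pose to reach, as a shift and turn from the pose commanded when the call began, along the tool's axes at that moment; what a row does not reach only later rows make up. A row lasts 1/10 s, in which the tool goes at most 50 mm and 8.59 degrees, less where a joint would pass 70% of its speed; a pose out of reach is approached as far as the arm can. A call with a gripper value outside its range is refused whole. The fingers move at their own pace and stop on an object; "force" is the grip in N (left out, the last holds). Time passes only in rows, so rows that repeat a pose let the fingers close. It gives the time, the measured TCP pose, the force, the opening and the grip force at its end, in the units of the state.
- ctrl.read_state(): the state, without advancing time (a new reading comes with each control period).
- ctrl.read_camera(name): name is "side" or "top" or "wrist"; returns the picture (480x640x3 uint8, red, green, blue); there is no depth.
- ctrl.calibration(name): a dict with "fx", "fy", "cx", "cy" (pixels), "position" and "attitude" of the camera in the world. Camera axes: x right, y down, z forward; pixel columns grow to the right and rows downward; lengths in mm; the calibration is good to about 2 mm. The wrist camera is an equidistant fisheye: a pixel r from the principal point sees the ray r / f radians off the axis. A picture is of the moment at which its call begins: read the wrist's pose just before it. calibration takes no time and is no camera call; for the wrist camera it gives the pose at the moment of the call.
- ctrl.close_job(): hands the job in; it is judged then, once.
Trained networks look in the newest picture that a camera, given by its name, has taken for a name from the list of things; names that differ only in an ending like _2 or _b are one class to them, and where a whole thing is asked for, a point or a joint stands for the part that bears it (a point fixed in the world has none). Each returns a list of dicts, best first, with "confidence" (0 to 1); they miss things now and then, are a little off and sometimes report something else, mostly with a low value. They report only what shows in the picture. A call takes as long as a camera call. They do not tell look-alikes from the thing itself.
- ctrl.find_in(camera, name): "bbox" ([centre column, centre row, width, height] in pixels, round what is visible of it).
- ctrl.tip_of(camera, name): "location" ([row, column] in pixels: a listed point, or the origin of a listed thing).
The state is a dict: "clock": time; "joint_pos": joint angles; "qvel": joint speeds; "joint_torque": joint torques, N m; "position": TCP position; "tool_rot": TCP orientation; "wrist_force": force on the tool from outside, world axes, zero at the start; "wrist_torque": the same for the moment, N m; "finger_gap": finger opening in mm; "gripper_force": force on a finger pad.
Only numpy, scipy, OpenCV 4.12 (cv2) and the standard library are available. Lean on these libraries where they do the work, as an engineer would, in place of code of your own. Each camera call takes 0.05 s, during which the arm holds its last target. There are 200 camera calls.

## Working session

There is one attempt and no reset: what is moved stays moved. The work goes in short steps, Python scripts to look and compute and a tool call to move; the robot and the scene stay as the last step left them, time stands still between calls to the robot, and variables do not carry over. Pictures are saved under pics/ and viewed, at most 10 in all, crops included, and the job is handed in when it is done.

Besides the shell and the picture viewer there is one more tool, called after "Emit:" as name(argument=value, ...) on one line, values as JSON. jog_arm: Moves the arm, as the interface text tells. Its arguments: {"type":"object","properties":{"steps":{"type":"array","items":{"type":"array"}},"force":{"type":"number"}},"required":["steps"]}

```bash
mkdir -p pics
cat > h.py <<'E'
import numpy as np, cv2
from cell import ctrl
from scipy.spatial.transform import Rotation as R
def rot(q): return R.from_quat([q[1],q[2],q[3],q[0]]).as_matrix()
def att(c):
    a=np.array(c["attitude"],float)
    return a if a.shape==(3,3) else rot(a)
def toworld(cam,row,col,z,c=None):
    c=c or ctrl.calibration(cam)
    u=(col-c["cx"])/c["fx"];v=(row-c["cy"])/c["fy"]
    if cam=="wrist":
        r=np.hypot(u,v);s=np.sin(r)/max(r,1e-9);d=np.array([u*s,v*s,np.cos(r)])
    else: d=np.array([u,v,1.])
    d=att(c)@d;p=np.array(c["position"],float)
    return p+d*(z-p[2])/d[2]
def shot(cam,name):
    im=ctrl.read_camera(cam);cv2.imwrite(f"pics/{name}.png",im[...,::-1]);return im
E
python3 - <<'E'
from h import *
print(ctrl.read_state()); print(ctrl.calibration("top"))
for cam in("top","side"):
    shot(cam,cam+"0")
    for n,z in(("module",8),("fixture",0),("rail_end",8),("lip_end",8),("pocket_home",8),("standoff",8),("collar",8)):
        for d in ctrl.tip_of(cam,n)[:3]: print(cam,n,np.round(d["location"],1),round(d["confidence"],2),toworld(cam,*d["location"],z).round(1))
E
```

```text
{'clock': 0.0, 'joint_pos': array([ 1.02941528e+00,  3.51227976e-01,  1.65242631e+00,  1.82764489e-05,
        1.13909267e+00, -8.46129345e-02]), 'qvel': array([-3.85752428e-04,  9.99269862e-04, -2.28577158e-04, -5.45379002e-04,
        2.05191161e-05, -8.67855348e-04]), 'joint_torque': array([-7.39800198e-04, -5.06086600e+01, -2.91428804e+01, -1.37044594e-05,
        4.30037733e-03,  2.32147289e-05]), 'position': array([242.38661516, 493.34235133, 230.7621006 ]), 'tool_rot': array([-1.85606315e-04,  2.26407527e-01,  9.74032494e-01, -5.46556635e-04]), 'wrist_force': array([ 0.33040942, -0.09624362, -0.1674877 ]), 'wrist_torque': array([-3.10306691e-02, -2.07165497e-02, -4.86435604e-05]), 'gripper_force': 0.0, 'finger_gap': 85.5388140380042}
{'fx': 478.28480475370725, 'fy': 478.28480475370725, 'cx': 324.28804963822984, 'cy': 242.15139286786425, 'position': array([ 434.64546027,    5.3888039 , 1156.59812129]), 'attitude': array([ 0.04141676, -0.69755342,  0.71382712, -0.04641902])}
top module [174.5 367.6] 0.86 [ 743.6 -115.1    8. ]
top module [306.6 379.6] 0.66 [ 420.4 -132.5    8. ]
[... 192 characters left out ...]
 50.9   8. ]
top lip_end [234.3 302.1] 0.24 [598.5  48.9   8. ]
top pocket_home [231.9 302.3] 0.74 [604.3  48.3   8. ]
top standoff [234.7 300.8] 0.74 [597.5  52.1   8. ]
top standoff [246.  378.7] 0.38 [ 565.7 -135.8    8. ]
top collar [263.8 296.2] 0.6 [527.1  64.3   8. ]
side module [283.  412.6] 0.97 [ 738.2 -108.2    8. ]
side module [242.  245.3] 0.93 [414.3  63.8   8. ]
side module [281.2 247.6] 0.81 [409.7 -43.9   8. ]
side rail_end [221.1 335.8] 0.74 [621.7  91.4   8. ]
side rail_end [238.9 319.6] 0.24 [575.2  44.2   8. ]
side lip_end [238.1 318.2] 0.96 [572.6  47.    8. ]
side pocket_home [234.2 328.5] 0.72 [597.3  54.5   8. ]
side standoff [307.8 329.5] 0.68 [ 560.1 -136.9    8. ]
```

Run:
```python
import cv2
a=cv2.imread("pics/top0.png")[120:380,200:470]; cv2.imwrite("pics/c1.png",cv2.resize(a,None,fx=2.3,fy=2.3,interpolation=cv2.INTER_CUBIC))
```

```text
(no output)
```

View pics/c1.png

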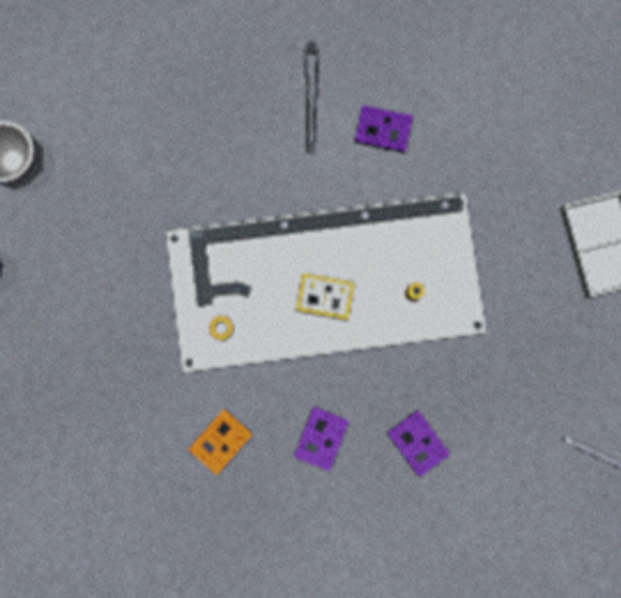

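View pics/side0.png

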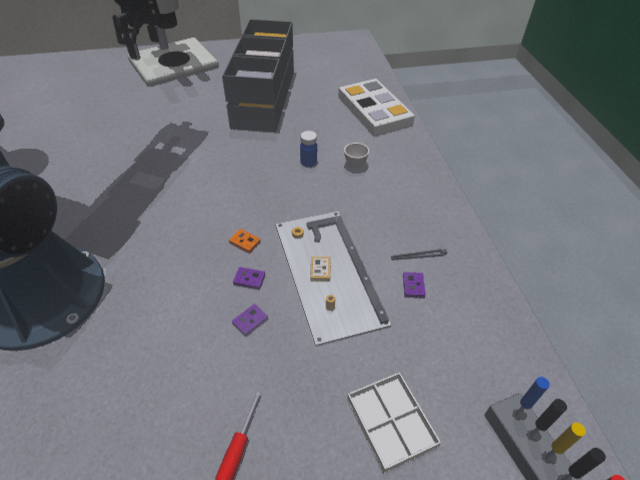

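The top crop shows the plate with corners near crop (167,231), (463,196), (485,331) and (184,371). The rail is on the far side and the pocket at the left end. The white and brass module is at (325,297), the standoff to its right at (415,291), and the collar at (221,328). The orange and purple look-alikes lie off the plate.

```bash
cat >> h.py <<'E'
def seg(im,box,thr=150):
    x0,y0,x1,y1=box;m=np.zeros(im.shape[:2],np.uint8)
    hsv=cv2.cvtColor(im,cv2.COLOR_RGB2HSV)[y0:y1,x0:x1]
    w=((hsv[...,2]>thr)).astype(np.uint8)
    y=((hsv[...,1]>90)&(hsv[...,0]>15)&(hsv[...,0]<35)&(hsv[...,2]>90)).astype(np.uint8)
    out=[]
    for k in(w,y):
        f=m.copy();f[y0:y1,x0:x1]=k;out.append(f)
    return out
def wrect(cam,cnt,z,c):
    P=np.array([toworld(cam,p[1],p[0],z,c)[:2] for p in cnt.reshape(-1,2)],np.float32)
    return cv2.minAreaRect(P),P
E
python3 - <<'E'
from h import *
for cam,box in(("top",(262,190,420,290)),("side",(265,200,400,350))):
    im=cv2.cvtColor(cv2.imread(f"pics/{cam}0.png"),cv2.COLOR_BGR2RGB);c=ctrl.calibration(cam)
    w,y=seg(im,box)
    cs,_=cv2.findContours(w,0,1);k=max(cs,key=cv2.contourArea)
    r,P=wrect(cam,k,8,c);print(cam,"plate",r,"\n",cv2.boxPoints(r).round(1).tolist())
    cs,_=cv2.findContours(cv2.dilate(y,np.ones((2,2))),0,1)
    for k in sorted(cs,key=cv2.contourArea)[::-1][:4]:
        print(cam,"yellow",cv2.boundingRect(k),wrect(cam,k,20,c)[0])
s=ctrl.calibration("wrist");st=ctrl.read_state();T=rot(st["tool_rot"])
print(s, "cam in tool",T.T@(np.array(s["position"])-st["position"]),"\n",T.T@att(s))
E
```

```text
top plate ((577.015869140625, -45.055938720703125), (151.37181091308594, 323.94970703125), 5.793712615966797) 
 [[485.3999938964844, 108.5], [518.0999755859375, -213.8000030517578], [668.7000122070312, -198.60000610351562], [636.0, 123.69999694824219]]
top yellow (329, 239, 26, 21) ((559.1240844726562, -44.753196716308594), (57.272422790527344, 41.99705505371094), 78.30431365966797)
top yellow (291, 258, 11, 11) ((528.0830688476562, 64.18291473388672), (23.86919403076172, 23.86756134033203), 88.68821716308594)
top yellow (377, 243, 8, 9) ((561.8352661132812, -138.58082580566406), (16.77739715576172, 19.41229248046875), 87.87489318847656)
side plate ((573.7444458007812, -42.634429931640625), (154.15965270996094, 322.4505920410156), 6.007716178894043) 
 [[480.20001220703125, 109.5999984741211], [514.0, -211.0], [667.2999877929688, -194.89999389648438], [633.5, 125.80000305175781]]
side yellow (311, 257, 20, 23) ((559.65576171875, -44.97144317626953), (57.84425354003906, 39.384159088134766), 78.33247375488281)
side yellow (292, 227, 12, 10) ((529.4974365234375, 63.657169342041016), (27.14374351501465, 24.13975715637207), 80.49767303466797)
side yellow (326, 295, 10, 9) ((564.2395629882812, -125.0924072265625), (18.959157943725586, 17.52036476135254), 78.65312957763672)
{'fx': 371.64829954431775, 'fy': 371.64829954431775, 'cx': 323.5814690479353, 'cy': 235.09293416153687, 'position': array([167.46744835, 532.31241453, 375.07028396]), 'attitude': array([0.14152448, 0.83668859, 0.52172886, 0.08787505])} cam in tool [  84.45554567    1.60423094 -143.73534384] 
 [[ 1.03150389e-03 -9.44497265e-01 -3.28517661e-01]
 [ 9.99999198e-01  1.21578481e-03 -3.55543650e-04]
 [ 7.35216787e-04 -3.28517030e-01  9.44497761e-01]]
```

```bash
cat >> h.py <<'E'
C=np.array([576.,-44.3]);TH=np.radians(5.9)
def F2W(x,y): c,s=np.cos(TH),np.sin(TH);return C+np.array([c*x-s*y,s*x+c*y])
def W2F(p): c,s=np.cos(TH),np.sin(TH);d=np.array(p)[:2]-C;return np.array([c*d[0]+s*d[1],-s*d[0]+c*d[1]])
def goal(x,y,z):
    st=ctrl.read_state();T=rot(st["tool_rot"])
    G=np.column_stack([[-np.cos(TH),-np.sin(TH),0],[-np.sin(TH),np.cos(TH),0],[0,0,-1]])
    g=np.r_[F2W(x,y),z]
    print("t",st["clock"],"fix pos",W2F(st["position"]).round(2),st["position"].round(1)[2],"F",st["wrist_force"].round(2),"gap",st["finger_gap"])
    print("shift",(T.T@(g-st["position"])).round(1),"turn",np.degrees(R.from_matrix(T.T@G).as_rotvec()).round(2))
E
python3 -c "
from h import *
print(W2F((559.3,-44.8)));goal(-62,2,200)"
```

```text
[-16.66293331   1.21928396]
t 0.8 fix pos [-276.38  569.36] 231.3 F [ 0.07  0.01 -0.52] gap 85.3175993191999
shift [-482.9 -366.9   31.3] turn [ 1.000e-02  0.000e+00 -3.207e+01]
```

Emit:
jog_arm(steps=[[[-483,-367,31],[0,0,-32.1],20],[[-483,-367,31],[0,0,-32.1],20],[[-483,-367,31],[0,0,-32.1],20],[[-483,-367,31],[0,0,-32.1],20],[[-483,-367,31],[0,0,-32.1],20]])

```text
clock: 1.3
position: [347.8, 284.6, 219.6]
tool_rot: [0.0, -0.054, 0.999, 0.0]
wrist_force: [0.3, 1.0, -0.2]
finger_gap: 20.2
gripper_force: 0.0
```

```bash
python3 -c "
from h import *
goal(-62,2,200)"
```

```text
t 1.3 fix pos [-193.17  350.65] 219.6 F [ 0.34  0.98 -0.16] gap 20.163107419471817
shift [-129.1 -349.4   19.6] turn [0.02 0.04 0.33]
```

Emit:
jog_arm(steps=[[[-125,-338,19],[0,0,0.3],20],[[-125,-338,19],[0,0,0.3],20],[[-125,-338,19],[0,0,0.3],20],[[-125,-338,19],[0,0,0.3],20],[[-125,-338,19],[0,0,0.3],20]])

```text
clock: 1.8
position: [458.3, 60.0, 206.5]
tool_rot: [0.0, -0.049, 0.999, 0.0]
wrist_force: [0.5, 0.9, -0.4]
finger_gap: 20.2
gripper_force: 0.0
```

Emit:
jog_arm(steps=[[[-37,-96,19],[0,0,0],20],[[-37,-96,19],[0,0,0],20],[[-37,-96,19],[0,0,0],20],[[-37,-96,19],[0,0,0],20]])

```text
clock: 2.2
position: [503.9, -30.8, 186.9]
tool_rot: [-0.0, -0.048, 0.999, 0.0]
wrist_force: [0.0, 1.0, -0.2]
finger_gap: 20.1
gripper_force: 0.0
```

Run:
```python
from h import *
c=ctrl.calibration("wrist");shot("wrist","w1")
for n in("module","rail_end","lip_end","pocket_home","fixture"):
    for d in ctrl.tip_of("wrist",n)[:1]:
        p=toworld("wrist",*d["location"],0 if n=="fixture" else 8,c);print(n,np.round(d["location"],1),round(d["confidence"],2),p.round(1),W2F(p).round(1))
goal(-62,2,100)
```

```text
module [116.9 440.8] 0.94 [412.2  65.3   8. ] [-151.7  125.8]
rail_end [327.3 419.2] 0.8 [624.7  83.5   8. ] [ 61.5 122.1]
lip_end [288.1 397.3] 0.9 [580.   50.9   8. ] [13.8 94.3]
pocket_home [309.  393.5] 0.77 [604.1  51.4   8. ] [37.8 92.3]
fixture [271.5 301.7] 0.77 [574.3 -44.3   0. ] [-1.6  0.2]
t 2.5 fix pos [-70.33  22.73] 187.7 F [ 0.16 -0.61  0.78] gap 19.53502325022612
shift [ -8.4 -20.7  87.7] turn [-0.    0.03 -0.19]
```

View pics/w1.png

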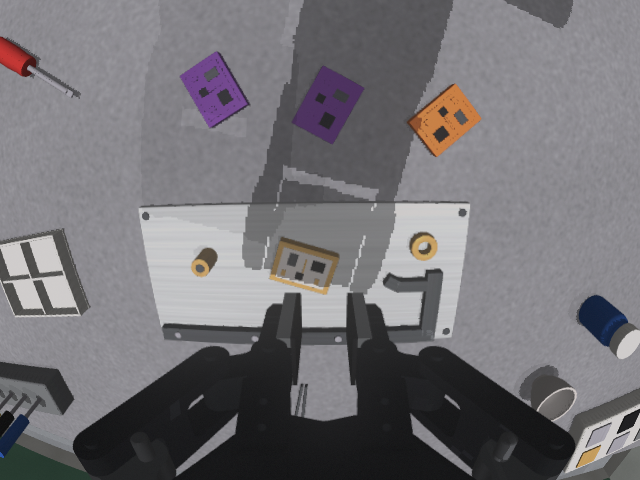

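The wrist view shows the module at (305,266), the standoff at (203,262), the rail along the bottom and the pocket at (415,285), so the frame estimate holds. Next I lower the fingers behind the module.

Emit:
jog_arm(steps=[[[-6,-20,48],[0,0,-0.2],20],[[-6,-20,98],[0,0,-0.2],20],[[-6,-20,147],[0,0,-0.2],20],[[-6,-20,147],[0,0,-0.2],20],[[-6,-20,147],[0,0,-0.2],20]])

```text
clock: 3.0
position: [512.0, -48.8, 41.1]
tool_rot: [-0.0, -0.051, 0.999, 0.0]
wrist_force: [1.1, 0.3, 0.5]
finger_gap: 19.9
gripper_force: 0.0
```

Run:
```python
from h import *
goal(-62,2,13)
```

```text
t 3.0 fix pos [-64.16   2.11] 41.1 F [1.1  0.28 0.48] gap 19.8983265214639
shift [-2.2 -0.1 28.1] turn [ 0.01 -0.04 -0.03]
```

Emit:
jog_arm(steps=[[[0,0,14],[0,0,0],20],[[0,0,28],[0,0,0],20],[[-6,0,28],[0,0,0],20],[[-12,0,28],[0,0,0],20],[[-17,0,28],[0,0,0],20]])

```text
clock: 3.5
position: [529.7, -47.5, 12.9]
tool_rot: [0.0, -0.051, 0.999, -0.0]
wrist_force: [-0.2, -0.6, -0.2]
finger_gap: 20.1
gripper_force: 0.3
```

Emit:
jog_arm(steps=[[[-5,0,0],[0,0,0],20],[[-10,0,0],[0,0,0],20],[[-15,0,0],[0,0,0],20],[[-20,0,0],[0,0,0],20],[[-24,0,0],[0,0,0],20]])

```text
clock: 4.0
position: [553.0, -45.0, 12.3]
tool_rot: [-0.0, -0.051, 0.999, 0.0]
wrist_force: [-1.6, -0.8, 1.6]
finger_gap: 20.2
gripper_force: 0.8
```

Run:
```python
from h import *
goal(4,2,13)
for cam,box in(("top",(262,190,420,290)),("side",(265,200,400,350))):
    im=shot(cam,cam+"1");c=ctrl.calibration(cam);w,y=seg(im,box)
    cs,_=cv2.findContours(cv2.dilate(y,np.ones((2,2))),0,1)
    for k in sorted(cs,key=cv2.contourArea)[::-1][:3]:
        r=wrect(cam,k,20,c)[0];print(cam,W2F(r[0]),r[1:])
shot("wrist","w2")
```

```text
t 4.0 fix pos [-22.98   1.68] 12.3 F [-1.63 -0.79  1.56] gap 20.21576225872477
shift [-27.    0.4  -0.7] turn [ 0.   -0.01 -0.07]
top [-36.51180385 112.83383342] ((23.816104888916016, 23.920671463012695), 89.00462341308594)
side [-38.82538395 109.28670717] ((19.56954574584961, 33.580833435058594), 6.881461143493652)
side [-19.99382215 -79.19443391] ((18.848573684692383, 17.650842666625977), 79.68565368652344)
side [21.86237082  2.74599129] ((59.367408752441406, 26.33818244934082), 76.00577545166016)
```

View pics/w2.png

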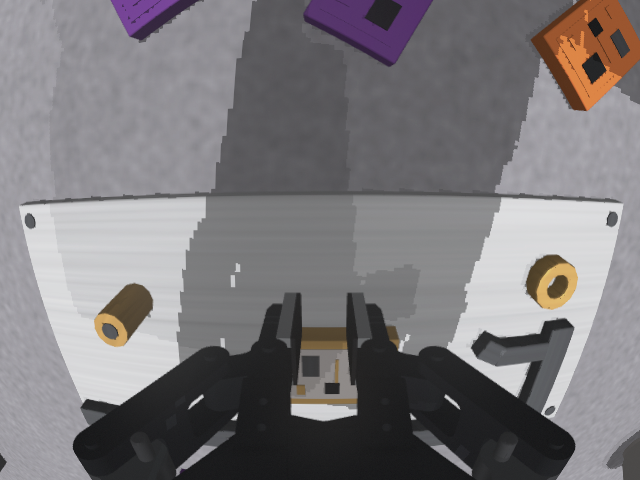

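The wrist view shows both fingertips at the module's near edge, which has swung round to lie parallel to the plate edge. I continue towards the rail.

Emit:
jog_arm(steps=[[[-5,0,0],[0,0,0],20],[[-10,0,0],[0,0,0],20],[[-15,0,0],[0,0,0],20],[[-19,0,0],[0,0,0],20],[[-22,0,0],[0,0,0],20]])

```text
clock: 4.65
position: [574.9, -42.8, 12.3]
tool_rot: [-0.0, -0.051, 0.999, -0.0]
wrist_force: [-1.5, -0.0, 1.4]
finger_gap: 20.3
gripper_force: 0.7
```

Emit:
jog_arm(steps=[[[-1,0,0],[0,0,0],20],[[-2,0,0],[0,0,0],20],[[-3,0,0],[0,0,0],20]])

```text
clock: 4.95
position: [577.4, -42.5, 12.3]
tool_rot: [-0.0, -0.051, 0.999, 0.0]
wrist_force: [-0.4, 0.1, 0.2]
finger_gap: 20.3
gripper_force: 0.5
```

Emit:
jog_arm(steps=[[[-1,0,0],[0,0,0],20],[[-2,0,0],[0,0,0],20]])

```text
clock: 5.15
position: [579.5, -42.3, 12.3]
tool_rot: [0.0, -0.051, 0.999, -0.0]
wrist_force: [-0.6, -0.5, 0.2]
finger_gap: 19.6
gripper_force: 0.4
```

Emit:
jog_arm(steps=[[[-1,0,0],[0,0,0],20],[[-2,0,0],[0,0,0],20]])

```text
clock: 5.35
position: [581.0, -42.2, 12.2]
tool_rot: [-0.001, -0.051, 0.999, 0.0]
wrist_force: [-6.3, -2.0, 5.3]
finger_gap: 20.0
gripper_force: 3.6
```

Emit:
jog_arm(steps=[[[-1,0,0],[0,0,0],20],[[-1.5,0,0],[0,0,0],20]])

```text
clock: 5.55
position: [581.0, -42.2, 12.2]
tool_rot: [-0.002, -0.051, 0.999, 0.0]
wrist_force: [-13.1, -3.6, 10.1]
finger_gap: 20.1
gripper_force: 6.8
```

Emit:
jog_arm(steps=[[[0,0,0],[0,0,0],20],[[0,0,0],[0,0,0],20],[[4,0,0],[0,0,0],20],[[20,0,0],[0,0,0],20],[[20,0,-40],[0,0,0],10]])

```text
clock: 6.05
position: [559.2, -43.6, 48.8]
tool_rot: [-0.004, -0.051, 0.999, 0.001]
wrist_force: [0.6, 0.1, 0.5]
finger_gap: 10.2
gripper_force: 0.0
```

Emit:
jog_arm(steps=[[[40,0,-40],[0,0,0],0],[[60,0,-60],[0,0,0],0],[[60,0,-60],[0,0,0],0]])

```text
clock: 6.35
position: [502.8, -50.4, 115.2]
tool_rot: [0.002, -0.051, 0.999, -0.0]
wrist_force: [1.2, 0.1, -0.9]
finger_gap: -0.1
gripper_force: 0.0
```

Run:
```python
from h import *
goal(35,-60,60)
for cam,box in(("top",(262,190,420,290)),("side",(265,200,400,350))):
    im=shot(cam,cam+"2");c=ctrl.calibration(cam);w,y=seg(im,box)
    cs,_=cv2.findContours(cv2.dilate(y,np.ones((2,2))),0,1)
    for k in sorted(cs,key=cv2.contourArea)[::-1][:3]:
        r=wrect(cam,k,20,c)[0];print(cam,W2F(r[0]),r[1:])
shot("wrist","w3")
```

```text
t 6.35 fix pos [-73.4    1.46] 115.2 F [ 1.23  0.14 -0.89] gap -0.050766102094807
shift [-108.3  -61.2   55.7] turn [-0.07  0.23 -0.1 ]
top [-36.5118724 112.8337638] ((23.86919403076172, 23.86756134033203), 88.68821716308594)
top [42.41874671  6.49659743] ((57.739341735839844, 34.10456848144531), 88.70596313476562)
top [16.94491077 18.27493511] ((2.3999226093292236, 4.849896430969238), 88.54405975341797)
side [35.7453662   6.57349668] ((42.50517654418945, 59.40056228637695), 6.473757743835449)
side [-19.99382215 -79.19443391] ((18.848573684692383, 17.650842666625977), 79.68565368652344)
side [44.40178034 23.05383344] ((2.7685372829437256, 4.337251663208008), 79.77130126953125)
```

View pics/w3.png

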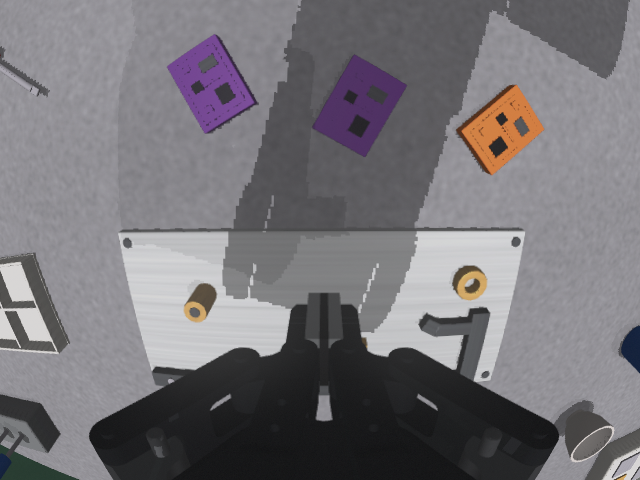

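The wrist view, with the module largely hidden under the gripper, shows the standoff and collar undisturbed. The side camera puts the module at about (35.7, 6.6), turned 6.5° against the fixture's 5.9°, so it lies flat against the rail. Next I go behind its rear end with the fingers shut.

Emit:
jog_arm(steps=[[[-36,-53,20],[0,0,0],0],[[-80,-53,40],[0,0,0],0],[[-110,-53,60],[0,0,0],0],[[-110,-53,60],[0,0,0],0],[[-110,-53,60],[0,0,0],0]])

```text
clock: 7.0
position: [617.8, -91.2, 49.8]
tool_rot: [-0.002, -0.051, 0.999, 0.0]
wrist_force: [0.7, 0.3, -0.0]
finger_gap: -0.0
gripper_force: 0.0
```

Run:
```python
from h import *
goal(37,-52,13)
```

```text
t 7.0 fix pos [ 36.72 -50.96] 49.8 F [ 0.7   0.29 -0.02] gap -0.039998035954272364
shift [-0.4 -1.1 36.8] turn [ 0.06 -0.18 -0.04]
```

Emit:
jog_arm(steps=[[[0,-1,19],[0,0,0],0],[[0,-1,37],[0,0,0],0],[[0,-1,37],[0,0,0],0],[[0,4,37],[0,0,0],0],[[0,9,37],[0,0,0],0]])

```text
clock: 7.5
position: [617.7, -82.4, 16.7]
tool_rot: [0.001, -0.051, 0.999, -0.0]
wrist_force: [-0.2, -0.1, 0.1]
finger_gap: 0.2
gripper_force: 0.0
```

Emit:
jog_arm(steps=[[[0,5,0],[0,0,0],0],[[0,10,0],[0,0,0],0],[[-0.2,15,0],[0,0,0],0],[[-0.3,20,0],[0,0,0],0],[[-0.5,25,0],[0,0,0],0]])

```text
clock: 8.0
position: [615.3, -57.5, 15.5]
tool_rot: [0.0, -0.051, 0.999, -0.0]
wrist_force: [-0.8, -1.1, 1.3]
finger_gap: -0.3
gripper_force: 0.9
```

Run:
```python
from h import *
goal(37,49,12.5)
for cam,box in(("top",(262,190,420,290)),("side",(265,200,400,350))):
    im=shot(cam,cam+"3");c=ctrl.calibration(cam);w,y=seg(im,box)
    cs,_=cv2.findContours(cv2.dilate(y,np.ones((2,2))),0,1)
    for k in sorted(cs,key=cv2.contourArea)[::-1][:3]:
        r=wrect(cam,k,20,c)[0];print(cam,W2F(r[0]),r[1:])
a=shot("wrist","w4")
```

```text
t 8.0 fix pos [ 37.7  -17.15] 15.5 F [-0.8  -1.06  1.25] gap -0.2648634192917605
shift [ 0.8 66.2  2.9] turn [-0.02  0.01 -0.07]
top [-36.51180385 112.83383342] ((23.816104888916016, 23.920671463012695), 89.00462341308594)
side [-35.54704958 110.75730212] ((30.06493377685547, 24.139745712280273), 80.49778747558594)
side [-19.99382215 -79.19443391] ((18.848573684692383, 17.650842666625977), 79.68565368652344)
side [18.8446419   3.00394598] ((9.036458969116211, 30.948486328125), 18.25618553161621)
```

View pics/w4.png

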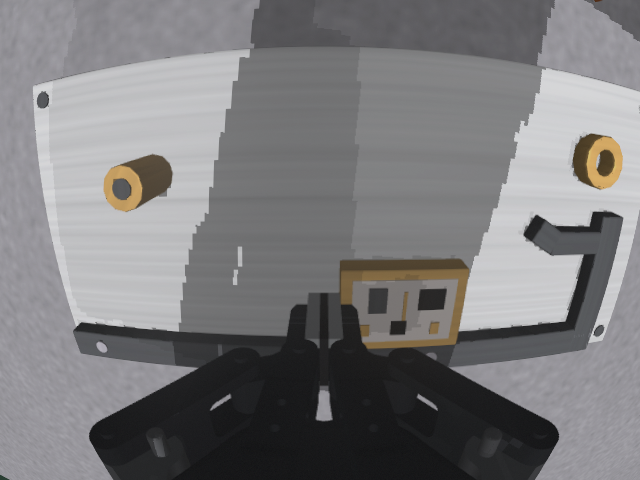

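The wrist view shows the module square to the rail and touching it, with the shut fingers against its rear end at (350,310) and the pocket ahead at (575,275). I keep sliding it along.

Emit:
jog_arm(steps=[[[0,5,1],[0,0,0],0],[[0,10,2],[0,0,0],0],[[-0.1,15,2.5],[0,0,0],0],[[-0.2,20,2.5],[0,0,0],0],[[-0.3,25,2.5],[0,0,0],0]])

```text
clock: 8.65
position: [613.1, -33.6, 13.5]
tool_rot: [0.0, -0.051, 0.999, -0.001]
wrist_force: [-4.5, -9.2, 9.8]
finger_gap: -0.1
gripper_force: 6.7
```

Run:
```python
from h import *
goal(37,49,13)
c=ctrl.calibration("wrist");a=shot("wrist","w5")
for n in("rail_end","lip_end","module"):
    for d in ctrl.tip_of("wrist",n)[:1]:
        p=toworld("wrist",*d["location"],8,c);print(n,round(d["confidence"],2),W2F(p).round(1))
cv2.imwrite("pics/w5c.png",cv2.resize(a[200:440,260:640,::-1],None,fx=2,fy=2))
```

```text
t 8.65 fix pos [37.95  6.81] 13.5 F [-4.53 -9.17  9.78] gap -0.06796919758412072
shift [ 1.  42.2  0.4] turn [-0.09  0.   -0.05]
rail_end 0.77 [ 58.4 119.7]
lip_end 0.64 [14.4 92.2]
module 0.71 [37.7 42.6]
```

View pics/w5c.png

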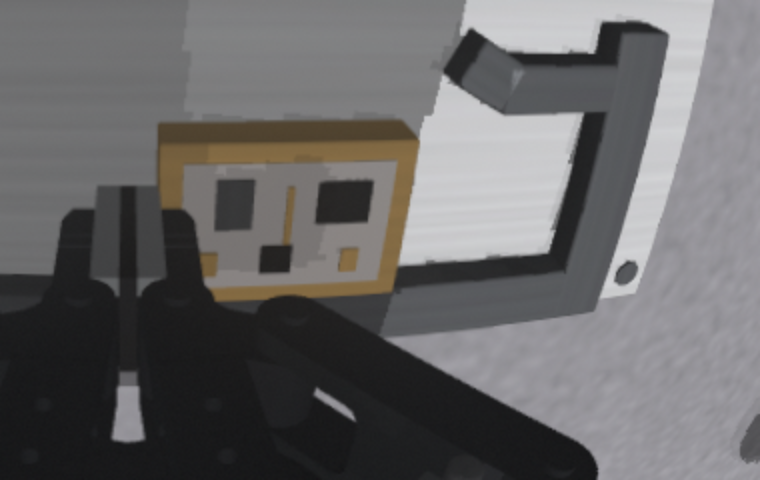

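The crop shows the module square and against the rail, its nose about 10 mm short of the lead-in. The force has risen to about 14 N, mostly because I lowered the tips while they were in contact. I back off to relieve it, then go on at constant height.

Emit:
jog_arm(steps=[[[0.5,-4,0],[0,0,0],0],[[0.5,-4,0],[0,0,0],0],[[0.5,0,0],[0,0,0],0],[[0.5,4,0],[0,0,0],0],[[0.5,7,0],[0,0,0],0]])

```text
clock: 9.35
position: [612.4, -26.2, 13.5]
tool_rot: [0.001, -0.051, 0.999, -0.0]
wrist_force: [-0.1, -4.8, 5.7]
finger_gap: 0.3
gripper_force: 4.2
```

Emit:
jog_arm(steps=[[[0.3,4,0],[0,0,0],0],[[0.3,8,0],[0,0,0],0],[[0.3,12,0],[0,0,0],0]])

```text
clock: 9.65
position: [611.0, -14.2, 13.5]
tool_rot: [0.001, -0.051, 0.999, -0.0]
wrist_force: [0.5, -4.9, 6.5]
finger_gap: -0.2
gripper_force: 3.8
```

Run:
```python
from h import *
goal(37,56,13)
c=ctrl.calibration("wrist");a=shot("wrist","w6")
for n in("rail_end","lip_end","module"):
    for d in ctrl.tip_of("wrist",n)[:1]:
        p=toworld("wrist",*d["location"],8,c);print(n,round(d["confidence"],2),W2F(p).round(1))
cv2.imwrite("pics/w6c.png",cv2.resize(a[200:440,260:640,::-1],None,fx=2,fy=2))
```

```text
t 9.65 fix pos [37.91 26.34] 13.5 F [ 0.53 -4.85  6.46] gap -0.21527907543398975
shift [ 1.  29.7  0.5] turn [-0.05  0.11 -0.08]
rail_end 0.61 [37.1 61.8]
lip_end 0.71 [14.5 91.5]
module 0.89 [39.5 64. ]
```

View pics/w6c.png

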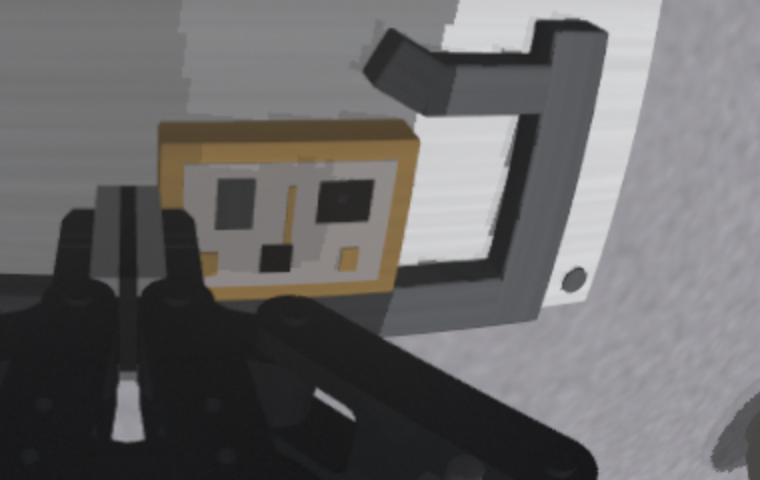

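The module is still square against the rail, with its near face (row 130) on the rail side of the lip's inner face, so it will enter cleanly. About 30 mm remain.

Emit:
jog_arm(steps=[[[0.2,4,0],[0,0,0],0],[[0.2,8,0],[0,0,0],0],[[0.2,12,0],[0,0,0],0],[[0.2,16,0],[0,0,0],0]])

```text
clock: 10.25
position: [609.2, 1.7, 13.5]
tool_rot: [0.001, -0.051, 0.999, -0.0]
wrist_force: [0.8, -4.5, 6.3]
finger_gap: 0.3
gripper_force: 3.9
```

Emit:
jog_arm(steps=[[[0,3,0],[0,0,0],0],[[0,6,0],[0,0,0],0],[[0,8,0],[0,0,0],0],[[0,9,0],[0,0,0],0]])

```text
clock: 10.65
position: [608.3, 10.7, 13.5]
tool_rot: [0.001, -0.051, 0.999, -0.0]
wrist_force: [0.5, -4.8, 6.1]
finger_gap: -0.2
gripper_force: 4.0
```

Emit:
jog_arm(steps=[[[0,1,0],[0,0,0],0],[[0,2,0],[0,0,0],0],[[0,3,0],[0,0,0],0]])

```text
clock: 10.95
position: [607.9, 13.5, 13.5]
tool_rot: [0.001, -0.051, 0.999, -0.0]
wrist_force: [0.2, -3.8, 6.3]
finger_gap: -0.3
gripper_force: 4.0
```

Run:
```python
from h import *
goal(37,56,13)
a=shot("wrist","w7")
cv2.imwrite("pics/w7c.png",cv2.resize(a[200:440,260:640,::-1],None,fx=2,fy=2))
```

```text
t 10.95 fix pos [37.72 54.24] 13.5 F [ 0.2  -3.83  6.31] gap -0.34069646494691636
shift [0.7 1.8 0.5] turn [-0.05  0.1  -0.07]
```

View pics/w7c.png

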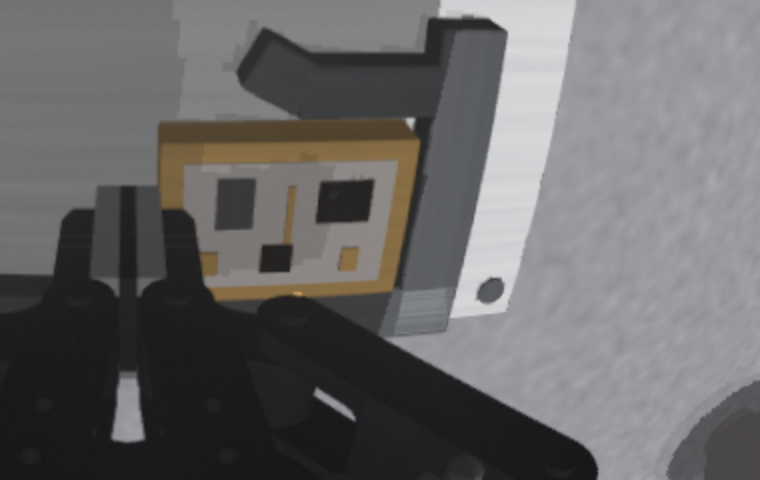

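The module is in the pocket with only a small gap left to the stop, at about columns 405 to 415. I push on until it touches.

Emit:
jog_arm(steps=[[[0,1,0],[0,0,0],0],[[0,2,0],[0,0,0],0]])

```text
clock: 11.2
position: [607.8, 15.5, 13.5]
tool_rot: [0.001, -0.051, 0.999, -0.0]
wrist_force: [0.2, -4.1, 7.5]
finger_gap: 0.2
gripper_force: 4.0
```

Emit:
jog_arm(steps=[[[0,1,0],[0,0,0],0],[[0,1.5,0],[0,0,0],0]])

```text
clock: 11.4
position: [607.7, 16.3, 13.5]
tool_rot: [0.001, -0.051, 0.999, -0.001]
wrist_force: [1.4, -12.3, 5.4]
finger_gap: -0.0
gripper_force: 7.4
```

Emit:
jog_arm(steps=[[[0,1,0],[0,0,0],0],[[0,1,0],[0,0,0],0]])

```text
clock: 11.6
position: [607.7, 16.4, 13.5]
tool_rot: [0.001, -0.051, 0.999, -0.001]
wrist_force: [1.7, -16.6, 4.4]
finger_gap: 0.2
gripper_force: 9.5
```

Emit:
jog_arm(steps=[[[0,-3,0],[0,0,0],0],[[0,-20,0],[0,0,0],0],[[0,-25,-40],[0,0,0],0],[[30,-40,-85],[0,0,0],0],[[60,-60,-110],[0,0,0],0]])

```text
clock: 12.1
position: [553.2, -47.6, 124.5]
tool_rot: [0.001, -0.051, 0.999, -0.0]
wrist_force: [0.3, -0.5, 0.9]
finger_gap: 0.4
gripper_force: 0.0
```

Emit:
jog_arm(steps=[[[50,-30,-20],[0,0,0],0],[[100,-50,-40],[0,0,0],0],[[100,-50,-40],[0,0,0],0]])

```text
clock: 12.4
position: [456.1, -108.7, 163.9]
tool_rot: [-0.0, -0.05, 0.999, -0.0]
wrist_force: [1.0, -0.4, -1.0]
finger_gap: -0.2
gripper_force: 0.0
```

Run:
```python
from h import *
goal(37,56,13)
for cam,box in(("top",(262,190,420,290)),("side",(265,200,400,350))):
    im=shot(cam,cam+"4");c=ctrl.calibration(cam);w,y=seg(im,box)
    cs,_=cv2.findContours(cv2.dilate(y,np.ones((2,2))),0,1)
    for k in sorted(cs,key=cv2.contourArea)[::-1][:3]:
        r=wrect(cam,k,20,c)[0];print(cam,W2F(r[0]),r[1:])
a=cv2.imread("pics/top4.png")[200:280,265:365];b=cv2.imread("pics/side4.png")[200:280,270:370]
cv2.imwrite("pics/f.png",cv2.resize(np.hstack([a,b]),None,fx=4,fy=4,interpolation=cv2.INTER_CUBIC))
```

```text
t 12.4 fix pos [-125.92  -51.73] 163.9 F [ 0.97 -0.43 -1.04] gap -0.17235378336446538
shift [-162.6  108.2  150.8] turn [-0.01 -0.   -0.17]
top [34.89117467 91.21311495] ((43.781219482421875, 58.255104064941406), 6.360957622528076)
top [-36.5118724 112.8337638] ((23.86919403076172, 23.86756134033203), 88.68821716308594)
top [-23.76419323 -92.32776201] ((16.777408599853516, 19.378110885620117), 87.87501525878906)
side [35.39133662 91.12478853] ((42.36802291870117, 59.51031494140625), 6.4752092361450195)
side [-35.15903959 112.16541694] ((27.14374351501465, 24.13975715637207), 80.49767303466797)
side [-19.99382215 -79.19443391] ((18.848573684692383, 17.650842666625977), 79.68565368652344)
```

View pics/f.png

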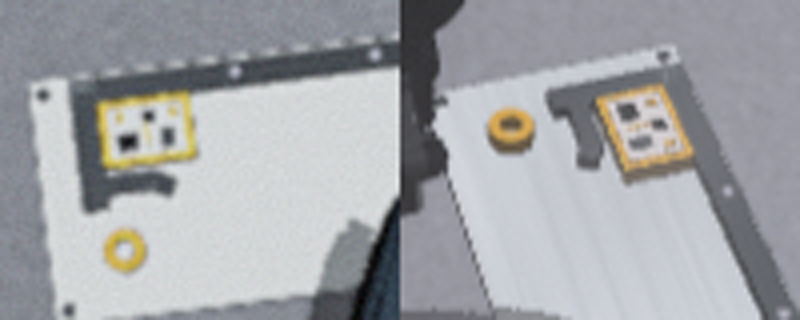

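Both views show the module in the corner, touching the rail and the stop, at about (35, 91), with the bystanders where they were. I hand it in.

```bash
python3 -c "
from cell import ctrl
print(ctrl.close_job())"
```

```text
the job is handed in; nothing more can be done
None
```

The module is in the corner pocket against both the rail and the end stop, measured at about x = 35, y = 91 mm in the fixture's frame; the collar and standoff did not move, the arm is clear, and the job is handed in, though no verdict came back.

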